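# Lay down and open the slide-lid box

### The arm

A 7-joint arm with a two-finger parallel gripper is mounted at the origin on the work surface. World frame = base frame: x ahead of the robot, y to its left, z up, the work surface at z = 0. Lengths are in m, angles in degrees, forces in N, time in s.
With the tool pointing down it reaches from about 0.35 to 0.775 m from the base axis. Payload 3.1 kg.
Tool frame: the origin (TCP) lies on the centre line of the jaws, within the pads' length; the fingertips stand 17 mm ahead of it and the grasp point (between the pads) lies 2 mm behind it (robot.tip_reach is the distance from the TCP to the fingertips, in m); z points along the fingers, y is the line along which they close (so a half turn about z gives the same grasp; the last joint's range is limited). The gripper opens to 85 mm and grips with 20 to 120 N. Pads are 22 mm wide; open, the fingers measure 114 mm over their backs; the gripper's body (76 mm by 85 mm) begins 54 mm behind the grasp point. The pads swing forward as they close: fully open they stand 13 mm farther back than shut.
Start: joints at [61.152, 17.813, 0.802, 86.603, -0.252, 75.585, -1.558], TCP at [0.245, -0.492, 0.248] pointing down, gripper open.
Joint ranges: [-154.91, 154.91], [-16.99, 109.72], [-72.82, 74.43], [7.12, 147.25], [-82.49, 262.49], [11.32, 116.49], [-174.64, 174.64]. Speed limits (degrees/s): [159.86, 159.86, 180, 180, 180, 180, 180].

### API

Orientations are given as [roll, pitch, yaw] about the fixed x, y, z axes, in that order (R = Rz(yaw) Ry(pitch) Rx(roll)).
In Python, from station import robot, fingers, vision, workorder, recognise gives the robot as it stands. Calls block until the motion is done:
- robot.move_to(position, orientation): joint-space move of the TCP to a pose.
- robot.line_to(position, orientation=None, velocity=0.15, f_stop=None): straight line of the TCP; orientation=None keeps the orientation; velocity is the mean speed in m/s. With f_stop (N) it stops when the force on the tool has changed by that much, and returns True; else False.
- robot.move_j(angles): joint-space move.
- fingers.gripper_to(opening, force=None): opening from 0.0 (shut) to 1.0 (fully open); force is the grip in N (None keeps the last); returns when the fingers have stopped.
- robot.pause(seconds).
- robot.inverse_kinematics(position, orientation): joint angles nearest the present ones, or None.
- vision.grab_frame(name): name is "scene" or "side" or "wrist"; returns the picture (400x640x3 uint8, red, green, blue); there is no depth.
- vision.calibration(name): a dict with "mtx" (3x3 intrinsics, pixels), "extrinsics" (4x4, takes a point from world to camera coordinates); the wrist camera has in their place "T_tool_cam" (4x4, takes a point from camera to tool coordinates, whose origin is the TCP and whose axes are the flange's). Camera axes: x right, y up, looking along -z (the intrinsics and any distortion apply to the point x, -y, -z); pixel columns grow to the right and rows downward; lengths in m; the calibration is good to about 2 mm. A picture is of the moment at which its call begins: read the wrist's pose just before it. calibration takes no time and is no camera call.
A pose or a line that the arm cannot do raises robot.PlanningError and nothing moves.
- workorder.close_job(): hands the job in; it is judged then, once.
Trained networks look in the newest picture that a camera, given by its name, has taken for a name from the list of things; names that differ only in an ending like _2 or _b are one class to them, and where a whole thing is asked for, a point or a joint stands for the part that bears it (a point fixed in the world has none). Each returns a list of dicts, best first, with "p" (0 to 1); they miss things now and then, are a little off and sometimes report something else, mostly with a low value. They report only what shows in the picture. A call takes as long as a camera call.
- recognise(label, camera): "rect" ([centre column, centre row, width, height] in pixels, round what is visible of it).
Readings, each from a call of its own:
- robot.current_time_s(): time.
- robot.current_joint_positions(): joint angles.
- robot.current_dq(): joint speeds.
- robot.current_joint_torque(): joint torques, N m.
- robot.current_tool_pos(): TCP position.
- robot.current_eef_rot(): TCP orientation.
- robot.current_contact_force(): force on the tool from outside, world axes, zero at the start.
- robot.current_torque(): the same for the moment, N m.
- robot.current_finger_gap(): opening from 0.0 (shut) to 1.0 (fully open).
- robot.current_gripper_force(): force on a finger pad.
Only numpy, scipy, OpenCV 4.12 (cv2) and the standard library are available. Lean on these libraries where they do the work, as an engineer would, in place of code of your own. Each camera call takes 0.05 s, during which the arm holds its last target. There are 200 camera calls.

### The job

The tall white slide-lid box on the console must be opened to get at the parcel fob inside. Push it, still standing, squarely up against the nearest edge of the cork board, then tip it over that edge onto its back so that it lies square and flat on the cork with its foot end at that edge; keep the lid shut until it lies. Then press a fingertip on the wooden lid and slide it fully open, away from the foot end, leaving the box where it lies and the thermometer, trinket box and coaster undisturbed.

Things in the scene. Friction and masses are not known exactly. Their poses are not given: they have to be found in the camera images.
- keybox: Tall white box, loose, 75 (x) by 115 (y) by 170 (z) mm, about 0.5 kg. Origin: centre of its underside (foot end) as it stands; z runs from foot to top end, -x is the front face with the lid, +x the back. Starts standing, back to the board and 30 to 60 mm short of its near edge. Pushed 20 to 30 mm up it slides with 2 to 5 N; near its top it tips. Lying, x points down, z level along the board's x.
- lid_face (a point): Centre of the outer face of the wooden lid, a flush panel without a handle, 89 mm wide (y), 157 mm long (z), in the front face of the box. Shut, it runs from 13 mm above the foot end to the top end. Axes as the box's: -x is out of the face. When the box lies on the cork this face is level, 87 mm above the console.
- lid (a joint): How far the lid has slid (m): 0 shut, 0.070 fully open at its end stop; it slides only towards the top end of the box (past it), has about 2.5 N of friction and stays where it is left. Pressed with about 6 to 15 N, a fingertip drags it along.
- board: Cork-topped board, fixed to the console, 240 (x) by 200 (y) mm, 12 mm thick. Origin: middle of its near edge (the one nearest the box), on the console surface; x runs from that edge level across the board, away from the box (mostly to the robot's left), y along the edge. The near edge is an upright 12 mm step that blocks the foot of the box.
- thermometer: Stainless thermometer dial on a round foot, 102 mm tall, 72 mm wide, loose; beside the board, leave alone. Origin: centre of its underside.
- trinket: Round ceramic trinket box with a white lid, 82 mm wide, 53 mm tall, loose; beside the board, leave alone. Origin: centre of its underside.
- coaster: Dark slate coaster 100 by 100 mm, 8 mm thick, with a black car key on it (20 mm tall in all), loose; to one side, leave alone. Origin: centre of its underside.
- box_back (a point): Middle of the back face of the box (37.5 mm behind and 85 mm above its origin while it stands). Axes are those of the box.

How it is judged:
By the outcome, as a careful person would: the job done as asked, in the order asked, and still so for the second after the job is handed in, with the robot touching nothing.
It also fails if it takes over 72 s, if anything falls off the work surface, if the arm or the gripper's body presses on something with over 40 N, if the wrist force passes 120 N, or if a joint passes its speed limit or range.

## Working session

There is one attempt and no reset: what is moved stays moved. The work goes in short steps, each a Python script; the robot and the scene stay as the last script left them, time stands still between calls to the robot, and variables do not carry over. Pictures are saved under pics/ and viewed, at most 12 in all, crops included, and the job is handed in when it is done.

```bash
mkdir -p pics; ls; cat > h.py <<'E'
import numpy as np, cv2
from station import robot, fingers, vision, workorder, recognise
def save(cam,fn):
    im=vision.grab_frame(cam); cv2.imwrite('pics/'+fn,im[:,:,::-1]); return im
def proj(cam,P):
    c=vision.calibration(cam); P=np.atleast_2d(P); E=np.array(c["extrinsics"])
    q=P@E[:3,:3].T+E[:3,3]; q=q*[1,-1,-1]; d=np.array(c.get("dist",np.zeros(5)),float)
    return cv2.projectPoints(q,np.zeros(3),np.zeros(3),np.array(c["mtx"]),d)[0][:,0]
def ray(cam,uv,z):
    c=vision.calibration(cam); E=np.array(c["extrinsics"]); d=np.array(c.get("dist",np.zeros(5)),float)
    n=cv2.undistortPoints(np.array(uv,float).reshape(-1,1,2),np.array(c["mtx"]),d)[:,0]
    D=np.c_[n[:,0],-n[:,1],-np.ones(len(n))]@E[:3,:3]; o=-E[:3,:3].T@E[:3,3]
    return o+D*((z-o[2])/D[:,2])[:,None]
E
python3 - <<'E'
from h import *
for c in("scene","side"):
    im=save(c,c+'0.png'); k=vision.calibration(c); print(k)
    for n in("keybox","board","thermometer","trinket","coaster","lid_face"):
        print(c,n,[(np.round(r["rect"]).tolist(),round(r["p"],2)) for r in recognise(n,c)[:2]])
E
```

```text
pics
{'mtx': array([[372.76631377,   0.        , 324.9594981 ],
       [  0.        , 372.76631377, 198.23055333],
       [  0.        ,   0.        ,   1.        ]]), 'extrinsics': array([[-5.16370326e-01,  8.56364825e-01,  9.86500364e-04,
         3.26624902e-01],
       [-6.18337002e-01, -3.73640941e-01,  6.91412901e-01,
         2.92316951e-01],
       [ 5.92470285e-01,  3.56415116e-01,  7.22459152e-01,
        -1.11073779e+00],
       [ 0.00000000e+00,  0.00000000e+00,  0.00000000e+00,
         1.00000000e+00]])}
scene keybox [([295.0, 161.0, 71.0, 96.0], 0.9), ([215.0, 225.0, 58.0, 48.0], 0.32)]
scene board [([363.0, 256.0, 159.0, 130.0], 0.88)]
scene thermometer [([415.0, 187.0, 32.0, 49.0], 0.83)]
scene trinket [([267.0, 263.0, 42.0, 51.0], 0.96)]
scene coaster [([215.0, 224.0, 59.0, 46.0], 0.93)]
scene lid_face []
{'mtx': array([[369.17819363,   0.        , 320.51077501],
       [  0.        , 369.17819363, 200.08642788],
       [  0.        ,   0.        ,   1.        ]]), 'extrinsics': array([[-0.76316918, -0.64585299,  0.02113552,  0.42154559],
       [ 0.44578236, -0.50251459,  0.74078146, -0.35083203],
       [-0.46781501,  0.57476343,  0.67141352, -0.42961492],
       [ 0.        ,  0.        ,  0.        ,  1.        ]])}
side keybox [([383.0, 193.0, 79.0, 114.0], 0.73), ([282.0, 271.0, 169.0, 134.0], 0.52)]
side board [([283.0, 272.0, 170.0, 138.0], 0.71)]
side thermometer [([347.0, 325.0, 48.0, 67.0], 0.58)]
side trinket [([275.0, 189.0, 46.0, 43.0], 0.61)]
side coaster [([327.0, 170.0, 35.0, 28.0], 0.8)]
side lid_face [([401.0, 153.0, 34.0, 27.0], 0.46)]
```

View pics/scene0.png

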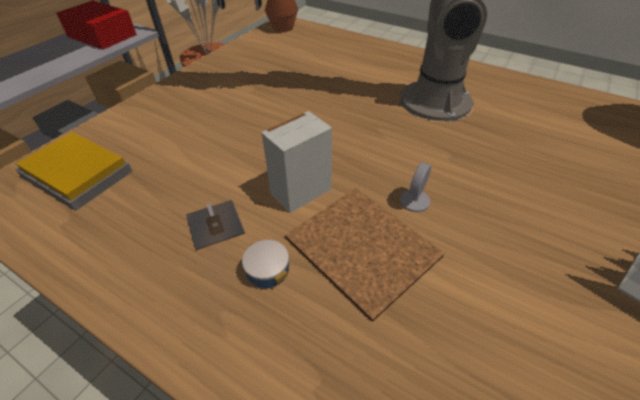

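View pics/side0.png

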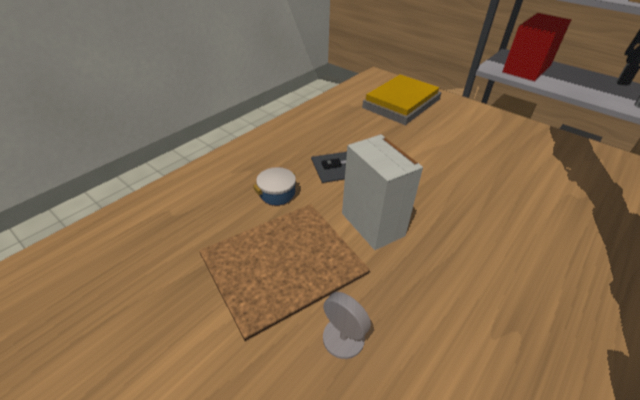

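The scene view shows the box's top at about (298,128) and its foot at about (290,205). The board corners are (354,191), (287,238), (374,318) and (442,254), with the trinket at (266,263), the thermometer at (417,187) and the coaster at (215,225). In the side view the board corners are (311,207), (367,269), (247,330) and (201,257).

```bash
cat > fit.py <<'E'
from h import *
from scipy.optimize import least_squares, minimize
def boxpts(x,y,yaw):
    c,s=np.cos(yaw),np.sin(yaw)
    return np.array([[x+c*a-s*b,y+s*a+c*b,z] for z in(0,.17) for a,b in((-.0375,-.0575),(.0375,-.0575),(.0375,.0575),(-.0375,.0575))])
def brdpts(x,y,yaw):
    c,s=np.cos(yaw),np.sin(yaw)
    return np.array([[x+c*a-s*b,y+s*a+c*b,.012] for a,b in((0,-.1),(0,.1),(.24,.1),(.24,-.1))])
E
python3 - <<'E'
from fit import *
ims={c:cv2.imread(f'pics/{c}0.png') for c in("scene","side")}
near={}
obs={"scene":[[354,191],[287,238],[374,317],[442,254]],"side":[[367,269],[311,207],[201,257],[247,329]]}
for c in obs: print(c,np.round(ray(c,obs[c],.012)[:,:2],3).tolist())
A=np.mean([ray(c,obs[c],.012)[:,:2] for c in obs],0)
m=A[:2].mean(0); v=A[2:].mean(0)-m
# which of the corners is -y? board y = z cross x
best=None
for flip in(0,1):
    o={c:np.array(obs[c])[[1,0,3,2]] if flip else np.array(obs[c]) for c in obs}
    r=least_squares(lambda p:np.concatenate([(proj(c,brdpts(*p))-o[c]).ravel() for c in o]),[*m,np.arctan2(v[1],v[0])])
    if best is None or r.cost<best.cost: best=r
b=best.x; print("board",b[:2],np.degrees(b[2]),"cost",best.cost,np.round(best.fun,1))
def mask(c):
    im=ims[c].astype(int); 
    m=((im.max(2)-im.min(2)<30)&(im.min(2)>70)).astype(np.uint8)
    u,v,w,h={"scene":(296,161,80,108),"side":(382,190,84,120)}[c]
    k=np.zeros_like(m); k[v-h//2:v+h//2,u-w//2:u+w//2]=1; return m*k
M={c:mask(c) for c in ims}
def cost(p):
    t=0
    for c in M:
        k=np.zeros(M[c].shape,np.uint8); h=cv2.convexHull(proj(c,boxpts(*p)).astype(np.float32))
        cv2.fillConvexPoly(k,np.round(h*16).astype(np.int32),1,shift=4); t+=(k!=M[c]).sum()
    return float(t)
d=np.array([np.cos(b[2]),np.sin(b[2])])
res=[]
for off in(-15,-5,0,5,15):
    p0=[*(b[:2]-d*.08),b[2]+np.radians(off)]
    S=np.array([p0]+[np.array(p0)+e for e in([.02,0,0],[0,.02,0],[0,0,.15])])
    r=minimize(cost,p0,method='Nelder-Mead',options=dict(initial_simplex=S,xatol=1e-4,fatol=.5)); res.append((r.fun,r.x))
res.sort(key=lambda t:t[0])
for f,x in res[:3]: print("box",f,x[:2],np.degrees(x[2]))
p=res[0][1]; dd=p[:2]-b[:2]; print("box in board",dd@d,dd@[-d[1],d[0]],np.degrees(p[2]-b[2]))
np.save('b.npy',b);np.save('p.npy',p)
out=[]
for c,(u,v) in {"scene":(235,100),"side":(195,130)}.items():
    im=ims[c].copy(); im=cv2.resize(im[v:v+230,u:u+235],None,fx=3.4*.5,fy=3.4*.5,interpolation=cv2.INTER_CUBIC)
    f=lambda q:np.round((q-[u,v]+.5)*1.7).astype(np.int32)
    cv2.polylines(im,[f(proj(c,brdpts(*b)))],True,(0,255,0),1)
    B=f(proj(c,boxpts(*p))); cv2.polylines(im,[B[:4]],True,(0,0,255),1); cv2.polylines(im,[B[4:]],True,(255,0,0),1); out.append(im)
cv2.imwrite('pics/ov.png',np.hstack(out))
for n,uvs in {"therm":[(415,204),(345,345)],"trink":[(266,277),(277,196)],"coast":[(215,226),(327,170)]}.items():
    print(n,ray("scene",[uvs[0]],0.)[0,:2],ray("side",[uvs[1]],0.)[0,:2])
E
```

```text
scene [[0.473, -0.021], [0.658, -0.073], [0.718, 0.148], [0.536, 0.203]]
side [[0.466, -0.025], [0.646, -0.079], [0.707, 0.151], [0.539, 0.19]]
board [ 0.55969695 -0.05627839] 73.91435910637968 cost 102.31085577073986 [-4.1 -2.9 -1.1 -3.7  0.6 -2.3 -1.5  1.6 -2.1 -3.4  2.2 -0.7 -2.   9.3
 -3.  -5.7]
box 943.0 [ 0.52658618 -0.13095924] 69.42592533582665
box 946.0 [ 0.52676004 -0.13088512] 69.29554200835653
box 948.0 [ 0.52680357 -0.13076056] 69.0351373859617
box in board -0.08093112092587351 0.011122325146357257 -4.488433770553021
therm [0.42816827 0.10768544] [0.4131109  0.10688045]
trink [ 0.74492658 -0.05980411] [ 0.73308459 -0.06568009]
coast [ 0.70208223 -0.22501384] [ 0.71060542 -0.21102856]
```

View pics/ov.png

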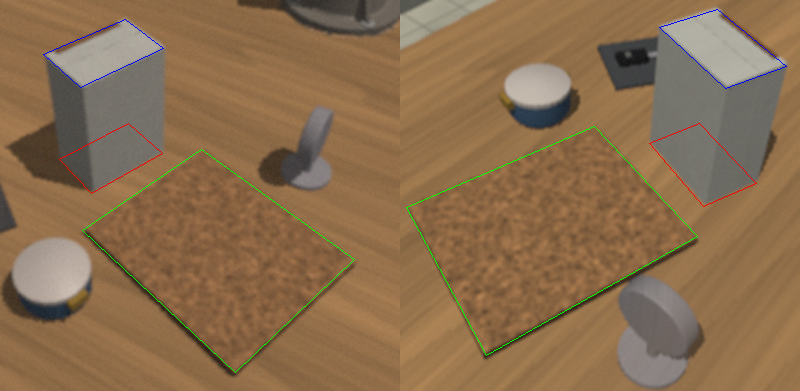

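Both overlays match the picture. The box is about 43 mm short of the edge, turned -4.5° relative to the board and 11 mm off laterally. Next I check which tool poses the arm can reach.

```bash
cat >> h.py <<'E'
from scipy.spatial.transform import Rotation as Ro
b=np.load('b.npy')
d=np.array([np.cos(b[2]),np.sin(b[2]),0]); n=np.array([-d[1],d[0],0]); U=np.array([0,0,1.])
def W(a,l,z): return (np.array([b[0],b[1],0])+a*d+l*n+z*U).tolist()
def ori(zv,yv):
    zv=np.array(zv)/np.linalg.norm(zv); yv=yv-zv*(yv@zv); yv/=np.linalg.norm(yv)
    return Ro.from_matrix(np.c_[np.cross(yv,zv),yv,zv]).as_euler('xyz',degrees=True).tolist()
E
python3 - <<'E'
from h import *
print("tip",robot.tip_reach, robot.current_finger_gap())
l=.011
for s in(1,-1):
    for th in(35,45,55):
        t=np.radians(th); z=d*np.cos(t)-U*np.sin(t)
        for a,h in((-.125,.03),(-.08,.03),(-.08,.15)):
            q=robot.inverse_kinematics(W(*((np.array([a,l,h])-.017*np.array([np.cos(t),0,-np.sin(t)])))),ori(z,s*n))
            print("push",s,th,a,h,None if q is None else np.round(q).tolist())
    for al in(0,20,40,60,75,82):  # straddle: tool rotated by al, tip 25mm below top
        t=np.radians(al); zb=np.sin(t)*d+np.cos(t)*U; xb=np.cos(t)*d-np.sin(t)*U
        P=np.array(W(0,l,.012))+xb*-.0375+zb*(.158-.02)
        q=robot.inverse_kinematics(P.tolist(),ori(-zb,s*xb)); print("strad",s,al,None if q is None else np.round(q).tolist())
    for yv,nm in((n,'n'),(d,'d')):
      for a in(.04,.08,.14): 
        q=robot.inverse_kinematics(W(a,l,.105),ori(-U,s*yv)); print("lid",s,nm,a,None if q is None else np.round(q).tolist())
E
```

```text
tip 0.017 0.9984009967422278
push 1 35 -0.125 0.03 [37.0, 50.0, 12.0, 90.0, -53.0, 85.0, -120.0]
push 1 35 -0.08 0.03 [34.0, 48.0, 11.0, 94.0, -55.0, 81.0, -121.0]
push 1 35 -0.08 0.15 [32.0, 38.0, 14.0, 93.0, -54.0, 90.0, -130.0]
push 1 45 -0.125 0.03 [35.0, 44.0, 11.0, 94.0, -48.0, 76.0, -126.0]
push 1 45 -0.08 0.03 [31.0, 42.0, 9.0, 97.0, -50.0, 73.0, -127.0]
push 1 45 -0.08 0.15 [29.0, 32.0, 12.0, 94.0, -47.0, 82.0, -136.0]
push 1 55 -0.125 0.03 [31.0, 38.0, 10.0, 97.0, -42.0, 68.0, -133.0]
push 1 55 -0.08 0.03 [28.0, 37.0, 8.0, 99.0, -43.0, 65.0, -135.0]
push 1 55 -0.08 0.15 [26.0, 28.0, 11.0, 95.0, -39.0, 76.0, -144.0]
strad 1 0 [32.0, 25.0, -33.0, 95.0, 15.0, 65.0, 69.0]
strad 1 20 [18.0, 33.0, -40.0, 88.0, 37.0, 81.0, 44.0]
strad 1 40 [2.0, 45.0, -38.0, 79.0, 50.0, 100.0, 31.0]
strad 1 60 [-12.0, 60.0, -33.0, 67.0, 59.0, 116.0, 27.0]
strad 1 75 [-31.0, 69.0, 1.0, 57.0, 46.0, 115.0, 38.0]
strad 1 82 [-37.0, 76.0, 11.0, 52.0, 42.0, 116.0, 42.0]
lid 1 n 0.04 [40.0, 41.0, -62.0, 95.0, 38.0, 68.0, 133.0]
lid 1 n 0.08 [36.0, 42.0, -62.0, 93.0, 39.0, 69.0, 129.0]
lid 1 n 0.14 [29.0,
[... 816 characters left out ...]
strad -1 0 [18.0, 22.0, -14.0, 95.0, 6.0, 63.0, -103.0]
strad -1 20 [10.0, 30.0, -28.0, 89.0, 31.0, 78.0, -132.0]
strad -1 40 [5.0, 48.0, -45.0, 79.0, 54.0, 103.0, -152.0]
strad -1 60 [-53.0, 66.0, 53.0, 69.0, 4.0, 92.0, -116.0]
strad -1 75 [-55.0, 83.0, 64.0, 59.0, -0.0, 101.0, -113.0]
strad -1 82 [-54.0, 89.0, 64.0, 53.0, 2.0, 106.0, -114.0]
lid -1 n 0.04 [24.0, 30.0, -33.0, 95.0, 18.0, 60.0, -31.0]
lid -1 n 0.08 [21.0, 32.0, -36.0, 93.0, 21.0, 62.0, -37.0]
lid -1 n 0.14 [17.0, 35.0, -39.0, 90.0, 24.0, 64.0, -44.0]
lid -1 d 0.04 [13.0, 27.0, -17.0, 96.0, 9.0, 59.0, -114.0]
lid -1 d 0.08 [11.0, 29.0, -20.0, 94.0, 11.0, 60.0, -119.0]
lid -1 d 0.14 [8.0, 32.0, -25.0, 90.0, 15.0, 62.0, -127.0]
```

```bash
python3 - <<'E'
from h import *
l=.012; t=np.radians(45); z=d*np.cos(t)-U*np.sin(t); o=ori(z,-n)
T=lambda a,h: W(a-.008*np.cos(t),l,h+.008*np.sin(t))   # tip target
fingers.gripper_to(0.8)
robot.move_to(T(-.20,.10),o); robot.line_to(T(-.17,.023),o,.15)
c=robot.current_contact_force()
hit=robot.line_to(T(-.06,.023),o,.05,f_stop=12)
p=np.array(robot.current_tool_pos()); r=p-np.array(W(0,0,0))
print(hit,"tip along",r@d+.008*np.cos(t),"lat",r@n,"z",p[2],"F",c,robot.current_contact_force(),robot.current_time_s())
S=[save(k,k+'1.png') for k in("scene","side")]
cv2.imwrite('pics/push.png',np.hstack([S[0][90:320,220:460],S[1][90:320,190:430]])[:,:,::-1].repeat(1,0))
im=cv2.imread('pics/push.png'); cv2.imwrite('pics/push.png',cv2.resize(im,None,fx=1.66,fy=1.66))
E
```

```text
True tip along -0.08308234999958392 lat 0.012416843663860177 z 0.027757758850318108 F [-0.60448468 -0.49442317  0.17930585] [-0.39309759 -0.95273017 -0.41777814] 4.6917
```

View pics/push.png

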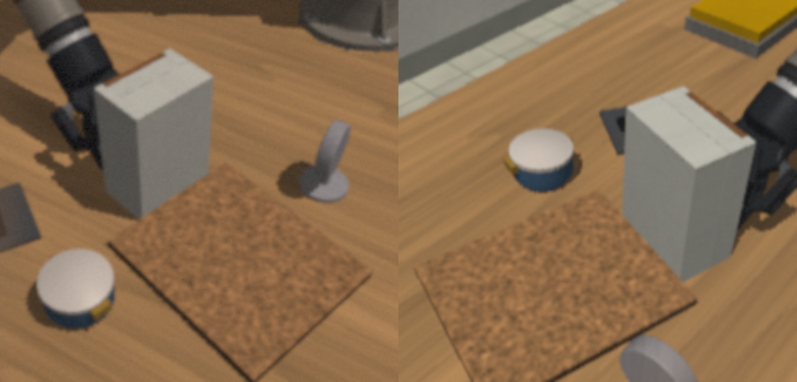

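Box is at the cork edge, or nearly so, at about (150,205) in the left crop. The residual force is near zero, so I push again to confirm it is seated.

```bash
python3 - <<'E'
from h import *
for k in range(3):
    p=np.array(robot.current_tool_pos())
    hit=robot.line_to((p+.03*d).tolist(),None,.02,f_stop=14)
    q=np.array(robot.current_tool_pos()); print(hit,(q-p)@d,robot.current_contact_force()@d, (q-np.array(W(0,0,0)))@d+.0057)
print(robot.current_time_s())
im=save("scene","s2.png"); i2=save("side","d2.png")
cv2.imwrite('pics/push2.png',np.hstack([cv2.resize(im[110:240,250:400],None,fx=2.6,fy=2.6),cv2.resize(i2[120:250,280:430],None,fx=2.6,fy=2.6)])[:,:,::-1])
E
```

```text
True 5.355083420871915e-05 -0.24669241468798014 -0.08290771234566578
True 5.212142115006879e-05 0.2202260570240528 -0.08285559092451572
True 6.45326004027114e-06 0.04779163702158238 -0.08284913766447545
6.4833
```

View pics/push2.png

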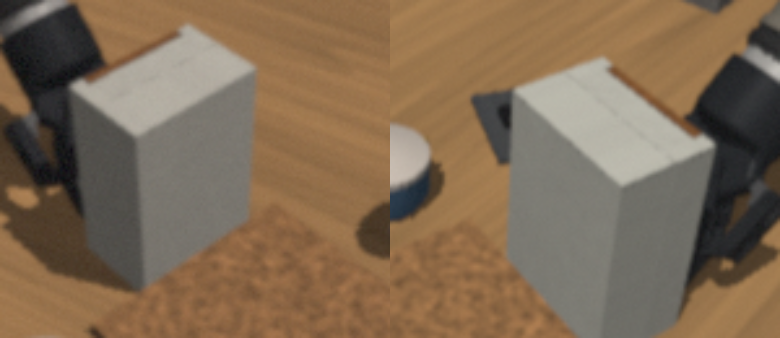

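It is blocked firmly and sits flush along the edge. I'll retreat, move above the box and refit the box pose from fresh pictures.

```bash
cat >> fit.py <<'E'
def fitbox(ims,p0,win):
    M={}
    for c in ims:
        im=ims[c].astype(int); m=((im.max(2)-im.min(2)<30)&(im.min(2)>70)).astype(np.uint8)
        h=cv2.boundingRect(proj(c,boxpts(*p0)).astype(np.float32)); k=np.zeros_like(m); k[h[1]-win:h[1]+h[3]+win,h[0]-win:h[0]+h[2]+win]=1; M[c]=m*k
    def cost(p):
        t=0
        for c in M:
            k=np.zeros(M[c].shape,np.uint8); h=cv2.convexHull(proj(c,boxpts(*p)).astype(np.float32))
            cv2.fillConvexPoly(k,np.round(h*16).astype(np.int32),1,shift=4); t+=(k!=M[c]).sum()
        return float(t)
    S=np.array([p0]+[np.array(p0)+e for e in([.015,0,0],[0,.015,0],[0,0,.1])])
    return minimize(cost,p0,method='Nelder-Mead',options=dict(initial_simplex=S,xatol=1e-4,fatol=.5))
E
python3 - <<'E'
from fit import *
p=np.array(robot.current_tool_pos())
robot.line_to((p-.06*d+.0*U).tolist(),None,.15); robot.line_to((p-.10*d+.15*U).tolist(),None,.2)
ims={c:vision.grab_frame(c) for c in("scene","side")}
p0=[*W(-.0375,.011,0)[:2],b[2]]
r=fitbox(ims,p0,4); dd=r.x[:2]-b[:2]
print(r.fun,"along",dd@d[:2],"lat",dd@n[:2],"yaw",np.degrees(r.x[2]-b[2]))
for c in ims:
  r1=fitbox({c:ims[c]},p0,4); dd=r1.x[:2]-b[:2]; print(c,r1.fun,dd@d[:2],dd@n[:2],np.degrees(r1.x[2]-b[2]))
fingers.gripper_to(1.0)
xb=d;P=np.array(W(-.0375,.011,.26)); robot.move_to(P.tolist(),ori(-U,d)); print(np.round(robot.current_joint_positions()),robot.current_time_s())
T=np.array(vision.calibration("wrist")["T_tool_cam"]); print(np.round(T,3).tolist())
cv2.imwrite('pics/w.png',vision.grab_frame("wrist")[:,:,::-1])
E
```

```text
1073.0 along -0.03639306546490009 lat 0.01374234411371903 yaw -0.9479734285587691
scene 473.0 -0.03809255047691055 0.01849608698677736 4.2815401392635595
side 437.0 -0.03966167239964363 0.011735588331128784 -0.9154534598020823
[ 33.  20. -35.  85.  12.  78.  72.] 9.2083
[[-0.001, 0.958, 0.286, 0.074], [1.0, 0.0, 0.001, -0.0], [0.001, 0.286, -0.958, -0.126], [0.0, 0.0, 0.0, 1.0]]
```

View pics/w.png

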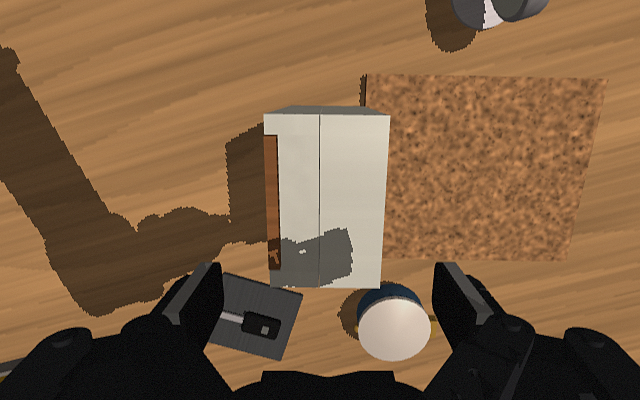

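The wrist view shows the box top with corners near (264,114), (390,115), (381,288) and (270,287), centred between the open fingers. The board edge runs flush behind it. I compute its pose from these corners.

```bash
python3 - <<'E'
from h import *
k=vision.calibration("wrist"); T=np.array(k["T_tool_cam"]); R=Ro.from_euler('xyz',robot.current_eef_rot(),degrees=True).as_matrix(); t=np.array(robot.current_tool_pos())
def wr(uv,z):
    m=cv2.undistortPoints(np.array(uv,float).reshape(-1,1,2),np.array(k["mtx"]),np.array(k.get("dist",np.zeros(5)),float))[:,0]
    D=np.c_[m[:,0],-m[:,1],-np.ones(len(m))]@T[:3,:3].T@R.T; o=R@T[:3,3]+t
    return o+D*((z-o[2])/D[:,2])[:,None]
for nm,uv,z in(("box",[(264,114),(390,115),(381,288),(270,287)],.17),("board",[(366,74),(607,80),(568,262)],.012)):
    q=wr(uv,z)-np.array(W(0,0,0)); print(nm,np.round(np.c_[q@d,q@n],4).tolist())
E
```

```text
box [[-0.0768, 0.0744], [-0.0029, 0.0736], [-0.0036, -0.0406], [-0.0788, -0.0397]]
board [[-0.0018, 0.1047], [0.2366, 0.0984], [0.2355, -0.0995]]
```

```bash
python3 - <<'E'
from h import *
b=np.load('b.npy'); b[:2]+=-.003*d[:2]; np.save('b.npy',b)
E
python3 - <<'E'
from h import *
l=.017; H=.127
def pose(al,h=H,dx=0):
    t=np.radians(al); zb=np.sin(t)*d+np.cos(t)*U; xb=np.cos(t)*d-np.sin(t)*U
    return (np.array(W(0,l,.012))+xb*(-.0375+dx)+zb*h).tolist(),ori(-zb,xb)
robot.line_to(pose(0,.2)[0],pose(0)[1],.15)
hit=robot.line_to(*pose(0),.08,f_stop=5); print("insert",hit,robot.current_tool_pos()[2])
if not hit:
    F0=np.array(robot.current_contact_force())
    for al in range(5,71,5):
        try: robot.line_to(*pose(al),.08)
        except robot.PlanningError as e: print("plan",al,e); break
        F=np.array(robot.current_contact_force())-F0; print(al,np.round([F@d,F@n,F[2]],1),round(robot.current_joint_positions()[5],1))
        if np.linalg.norm(F)>20: break
print(robot.current_time_s())
A=save("scene","s3.png"); B=save("side","d3.png")
cv2.imwrite('pics/tip.png',np.hstack([A[60:340,200:480],B[60:340,170:450]])[:,:,::-1])
E
```

```text
insert False 0.139605760297063
5 [-0.  -0.6 -0.5] 65.5
10 [-0.6 -0.6  0.1] 68.6
15 [0.4 0.5 0.3] 72.1
20 [ 0.3 -0.3 -0.1] 75.9
25 [ 0.7 -0.5 -0.8] 80.0
30 [1.  0.5 0.6] 84.1
35 [0.7 0.7 0.6] 88.3
40 [ 0.3  0.5 -0.8] 92.3
45 [ 1.5  0.6 -0.5] 96.3
50 [-0.2  0.1 -0.6] 100.2
55 [ 0.6 -0.3 -1.2] 104.0
60 [ 0.2  0.1 -0.4] 107.6
65 [-0.9  0.2 -1.6] 111.0
70 [-0.9 -0.1 -0.9] 113.8
14.875
```

View pics/tip.png

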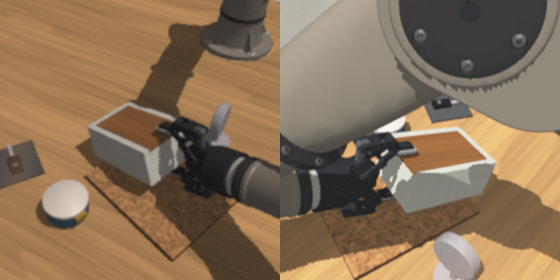

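Box leans about 70°, resting on the back finger with the lid shut. I lower it a little further and withdraw along its axis.

```bash
python3 - <<'E'
from h import *
l=.017; H=.127
def pose(al,h=H,dx=0):
    t=np.radians(al); zb=np.sin(t)*d+np.cos(t)*U; xb=np.cos(t)*d-np.sin(t)*U
    return (np.array(W(0,l,.012))+xb*(-.0375+dx)+zb*h).tolist(),ori(-zb,xb)
a=70
for al in(73,76):
    try: robot.line_to(*pose(al),.06); a=al; print(al,robot.current_contact_force())
    except robot.PlanningError as e: print("plan",al,e)
for h in(.24,.22,.2):
    try: robot.line_to(pose(a,h)[0],None,.12); print("out",h); break
    except robot.PlanningError as e: print(h,e)
robot.pause(.3); A=save("scene","s4.png"); print(robot.current_joint_positions().round(1) if hasattr(robot.current_joint_positions(),'round') else robot.current_joint_positions(),robot.current_time_s())
cv2.imwrite('pics/lie.png',cv2.resize(A[80:330,200:480],None,fx=2,fy=2)[:,:,::-1])
E
```

```text
73 [-0.16384229 -0.14326599 -2.46508356]
76 [ 1.03609628e-04  4.06143373e-01 -7.39557113e-01]
0.24 the arm cannot follow that straight line within its joint ranges
out 0.22
[-47.9  80.   42.2  41.5  16.6 116.4  58. ] 17.35
```

View pics/lie.png

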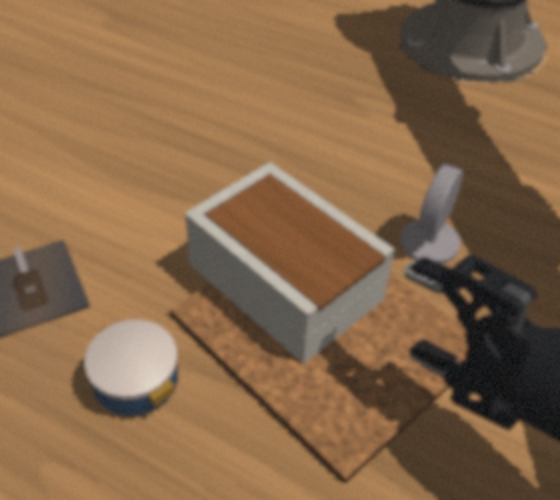

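The box lies flat on the cork with its lid shut. I'll raise the arm clear and look from above for squareness and the foot position.

```bash
cat >> h.py <<'E'
def wr(uv,z):
    k=vision.calibration("wrist"); T=np.array(k["T_tool_cam"]); R=Ro.from_euler('xyz',robot.current_eef_rot(),degrees=True).as_matrix(); t=np.array(robot.current_tool_pos())
    m=cv2.undistortPoints(np.array(uv,float).reshape(-1,1,2),np.array(k["mtx"]),np.array(k.get("dist",np.zeros(5)),float))[:,0]
    D=np.c_[m[:,0],-m[:,1],-np.ones(len(m))]@T[:3,:3].T@R.T; o=R@T[:3,3]+t
    q=o+D*((z-o[2])/D[:,2])[:,None]-np.array(W(0,0,0)); return np.round(np.c_[q@d,q@n],4).tolist()
E
python3 - <<'E'
from h import *
p=np.array(robot.current_tool_pos())
for dz in(.12,.08,.05):
    try: robot.line_to((p+dz*U).tolist(),None,.2); print("up",dz); break
    except robot.PlanningError as e: print(e)
robot.move_to(W(.06,.017,.27),ori(-U,d)); fingers.gripper_to(0.0)
robot.pause(.2); cv2.imwrite('pics/w2.png',vision.grab_frame("wrist")[:,:,::-1]); print(robot.current_time_s(),robot.current_joint_positions())
E
```

```text
the arm cannot follow that straight line within its joint ranges
up 0.08
20.4167 [-45.31558036  28.8519001   65.83356095  84.47616073 -26.3076306
  83.55140578  94.64788466]
```

View pics/w2.png

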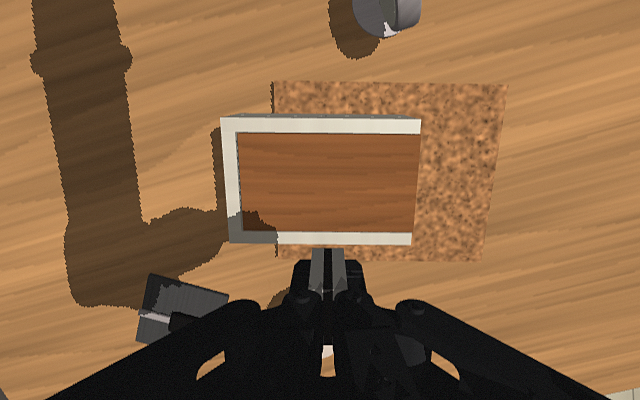

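```bash
python3 - <<'E'
from h import *
print(wr([(221,117),(421,119),(411,246),(228,242)],.087)); print(wr([(273,81),(507,85),(480,262)],.012))
for a in(-.14,-.09):
  for th in(40,):
    t=np.radians(th); z=d*np.cos(t)-U*np.sin(t)
    for s in(1,-1): print(robot.inverse_kinematics(W(a,.017,.06),ori(z,s*n)))
E
```

```text
[[-0.0304, 0.0728], [0.1384, 0.071], [0.1377, -0.0453], [-0.0336, -0.0411]]
[[0.0039, 0.1041], [0.2429, 0.1001], [0.2395, -0.0989]]
[   6.78575314   63.924595     64.19068595   93.77531642  -77.58418399
  113.16262075 -107.42037839]
[ 11.34658352  57.31995453  53.60554795  93.60544021 -71.27991867
 104.72680044  69.90645259]
[   1.10249426   62.41932058   64.20037938   97.88936886  -79.33208126
  110.97914639 -109.12098456]
[  5.83323532  55.64737916  53.72079844  97.72162108 -73.27467437
 102.25632695  68.47058764]
```

The foot end overhangs the edge by about 33 mm: its corners at (221,117) and (228,242) lie left of the edge at (273,81). I'll push it square from the foot end so it sits at the edge before opening the lid.

```bash
python3 - <<'E'
from h import *
l=.0145; t=np.radians(45); z=d*np.cos(t)-U*np.sin(t); o=ori(z,-n)
T=lambda a,h: W(a-.008*np.cos(t),l,h+.008*np.sin(t))
robot.move_j([54,26,-23,93,-31,73,31]); fingers.gripper_to(0.8)
p=robot.current_tool_pos(); r=np.array(p)-np.array(W(0,0,0)); print("at",r@d,r@n,p[2])
robot.line_to(T(-.12,.17),o,.2); robot.line_to(T(-.08,.04),o,.15)
hit=robot.line_to(T(-.008,.04),o,.03,f_stop=15)
r=np.array(robot.current_tool_pos())-np.array(W(0,0,0)); print(hit,"tip",r@d+.0057,robot.current_contact_force())
robot.line_to(T(-.07,.05),o,.15); robot.line_to(T(-.10,.20),o,.2)
fingers.gripper_to(0.0)
q=robot.inverse_kinematics(W(.06,.0145,.27),ori(-U,d)); print(q)
robot.move_to(W(.06,.0145,.27),ori(-U,d)); robot.pause(.2)
cv2.imwrite('pics/w3.png',vision.grab_frame("wrist")[:,:,::-1]); print(robot.current_time_s())
E
```

```text
at -0.0946908708422362 0.007953339677942926 0.22007748152339188
False tip -0.007917692167226155 [-1.52105159 -3.62792364  0.49788792]
[ 24.67252053  22.69738092 -37.81902557  81.34952394  13.87417935
  80.642855    60.68080143]
29.975
```

View pics/w3.png

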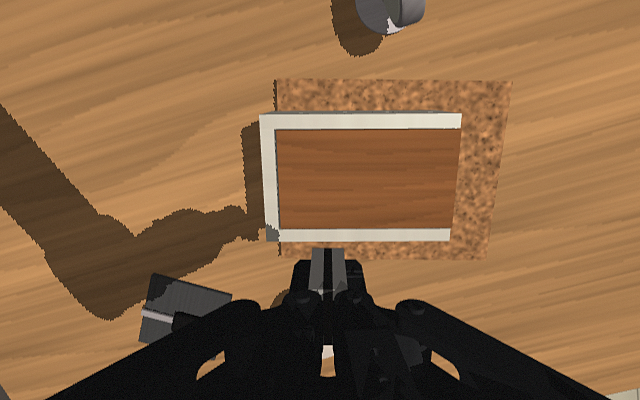

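```bash
python3 - <<'E'
from h import *
print(wr([(260,114),(461,114),(450,241),(266,241)],.087)); print(wr([(277,80),(512,81),(487,260)],.012))
o=ori(-U,d); tr=robot.tip_reach; a0=.055; l=.0145
robot.line_to(W(a0,l,.10+tr),o,.2)
F0=np.array(robot.current_contact_force())
hit=robot.line_to(W(a0,l,.075+tr),o,.02,f_stop=5); z=robot.current_tool_pos()[2]; print(hit,z-tr)
z=round(z,5)
for k in range(14):
    F=np.array(robot.current_contact_force())-F0; print(round(z-tr,4),np.round(F,1))
    if F[2]>9: break
    z-=.0005; robot.line_to(W(a0,l,z),None,.02)
print(robot.current_time_s(), robot.current_tool_pos()[2]-tr); np.save('z.npy',[z,*F0])
E
```

```text
[[0.0001, 0.073], [0.1685, 0.0721], [0.1698, -0.0427], [-0.0012, -0.0418]]
[[0.0054, 0.1029], [0.2441, 0.1006], [0.2428, -0.0987]]
True 0.08763110430066615
0.0876 [-1.  -1.7  6.1]
0.0871 [-2.9 -0.5  6.1]
0.0866 [-3.2 -1.2  7.8]
0.0861 [-3.4 -1.2 10.6]
32.3667 0.08753712998169899
```

The box is square with its foot at the edge, and the fingertip is pressing at about 10 N. Now I slide the lid, regulating the press.

```bash
python3 - <<'E'
from h import *
z,*F0=np.load('z.npy'); F0=np.array(F0); a0=.055; l=.0145
for k in range(1,16):
    a=a0+.005*k
    robot.line_to(W(a,l,z),None,.03); F=np.array(robot.current_contact_force())-F0
    print(round(a-a0,3),np.round([F@d,F@n,F[2]],1))
    z-=np.clip((10.5-F[2])*.00015,-.0006,.0006)
    if F[2]>20 or F@d<-9: break
robot.line_to(W(a,l,z+.10),None,.15)
robot.line_to(W(.06,l,.27),None,.25); robot.pause(.2)
cv2.imwrite('pics/w4.png',vision.grab_frame("wrist")[:,:,::-1]); print(robot.current_time_s())
E
```

```text
0.005 [-2.   4.  11.2]
0.01 [-1.7  3.4  9.4]
0.015 [-1.6  4.1 10.6]
0.02 [-2.6  4.1 10.6]
0.025 [-1.9  4.2 10.6]
0.03 [-1.8  3.7 10.3]
0.035 [-1.5  3.2  9.5]
0.04 [-1.9  3.4 10.6]
0.045 [-2.4  4.2  9.7]
0.05 [-2.9  3.2  9.8]
0.055 [-1.4  4.8 10.7]
0.06 [-1.4  3.5  9.7]
0.065 [-3.2  4.4 10.4]
0.07 [-4.7  4.7 12.4]
0.075 [-9.3  5.1 14.4]
38.7167
```

View pics/w4.png

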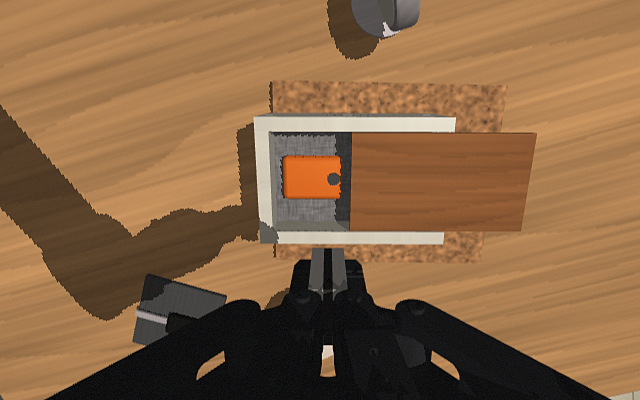

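The lid is open and the orange fob shows at (312,177). The lid now runs from column 351 to 537, and the force rose at 70–75 mm, which suggests the end stop. I check these figures numerically.

```bash
python3 - <<'E'
from h import *
print("box",wr([(254,117),(456,118),(443,244),(260,243)],.087)); print("lid",wr([(351,132),(351,231),(537,133),(522,231)],.087)); print("board",wr([(271,81),(506,85),(480,262)],.012))
E
```

```text
box [[-0.0011, 0.072], [0.1686, 0.0716], [0.1684, -0.0428], [-0.0019, -0.0422]]
lid [[0.0806, 0.0598], [0.0825, -0.0301], [0.2387, 0.0593], [0.2398, -0.0297]]
board [[0.0031, 0.1036], [0.2424, 0.1003], [0.2402, -0.0977]]
```

```bash
python3 -c "
from h import *
print(workorder.close_job())"
```

```text
the job is handed in; nothing more can be done
None
```

The job is handed in. The box lies square and flat on the cork with its foot within about 5 mm of the near edge, after I pushed it about 30 mm along the cork because it landed overhanging. The lid is open about 70 mm at its stop, and the arm never touched the thermometer, trinket box or coaster.

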